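# Restock the spring-lift tin dispenser

## Task

Restock the spring dispenser on the stall: set the loose flat tin, the one like those already in the dispenser, lid up on top of the pile between the four rods. Then press it down with the gripper until its whole lid is below the tips of the rods, and let it go; leave the tall tin where it stands.

Things in the scene. Friction and masses are not known exactly. Their poses are not given: they have to be found in the camera images.
- tin: The flat tin to load: round bare-metal screw-lid tin, 64 mm in diameter, 30 mm high, about 250 g, standing lid up on the table. Origin: centre of its underside; z points up through the lid, the lid's top is at z = 30 mm.
- tall_tin: The other loose tin, not to be used: round, bare metal, 50 mm in diameter, 55 mm high. Origin: centre of its underside, z up.
- dispenser: Fixed dispenser: dark round base, 124 mm wide, 12 mm thick; four steel rods, 8 mm thick, at 45, 135, 225, 315 degrees from its x axis, centre lines 40 mm from the middle, leaning out above 100 mm height to 48 mm at the tips, 130 mm above the table. Gaps between rods on its x and y axes: 48 mm, fingers fit. Two flat tins ride on its spring platform. Origin: centre of base underside; z up.
- platform (a joint): How far the spring platform has sunk, m: 0 = highest, 0.040 = lower stop. The top of the two-tin pile is (0.122 - value) above the table; the lid of a third flat tin on it (0.152 - value), level with the rod tips at 0.022. A brake holds it: one tin's weight does not sink it, a push of 2 to 8 N does, and it stays where it is left.
Things that resemble listed ones, but are neither listed nor needed, are in the scene too. What is shaped like the tin but blue is not meant.

How it is judged:
On the way:
1. the gripper presses the flat tin down on the pile until its lid is below the rod tips (horizontal distance between tin and dispenser below 0.015 m and angle between tin's own z axis and vertical below 0.175 rad and z of tin in the frame of dispenser between 0.074 and 0.1 m and contact force between any of the fingers, the arm and tin above 0.5 N), for 0.05 s.
At the end, for the whole second after the job is handed in: The flat tin lies on the pile between the rods, within 15 mm of the dispenser's middle, upright within 10 degrees, the centre of its underside less than 100 mm above the dispenser's foot (so its lid is below the rod tips) and more than 74 mm, the platform sunk more than 18 mm, and the tin at rest (horizontal distance between tin and dispenser below 0.015 m and angle between tin's own z axis and vertical below 0.175 rad and z of tin in the frame of dispenser between 0.074 and 0.1 m and value of joint platform above 0.018 m and linear speed of tin below 0.02 m/s); the robot touches nothing.
It fails at once if the tall tin is moved more than 30 mm (distance of tall_tin from where it was at the start of the episode above 0.03 m).
It also fails if it takes over 38 s, if anything falls off the work surface, if the arm or the gripper's body presses on something with over 40 N, if the wrist force passes 120 N, or if a joint passes its speed limit or range.

## Robot

A 6-joint arm with a two-finger parallel gripper is mounted at the origin on the work surface. World frame = base frame: x ahead of the robot, y to its left, z up, the work surface at z = 0. Lengths are in m, angles in rad, forces in N, time in s.
With the tool pointing down it reaches from about 0.25 to 0.85 m from the base axis. Payload 12.5 kg.
Tool frame: the origin (TCP) lies midway between the tips of the shut fingers; the grasp point (between the pads) lies 19 mm behind it; z points along the fingers, y is the direction in which the jaws open and shut (so a half turn about z gives the same grasp; the last joint's range is limited). The gripper opens to 93 mm and grips with 3 to 60 N. Pads are 15 mm wide; open, the fingers measure 128 mm over their backs; the gripper's body (75 mm by 188 mm) begins 65 mm behind the grasp point.
Start: joints at [1.017, 0.351, 1.652, -0, 1.139, -0.085], TCP at [0.248, 0.491, 0.219] pointing down, gripper open.
Joint ranges: [-2.75, 2.75], [-0.79, 2.1], [0.01, 2.65], [-1.57, 4.71], [0.07, 3.14], [-2.87, 2.87]. Speed limits (rad/s): [2.22, 2.22, 2.79, 3.14, 3.14, 3.14].

## Interface

Orientations are given as a unit quaternion [w, x, y, z].
In Python, from workcell import ctrl gives the robot as it stands.
- The arm moves only by the tool apply_moves, never from a script. Its argument "deltas" is a list of rows, each a list of 3 entries, a list of its own where there are three numbers: the finger opening in m, from 0 to 0.093, then the shift along the tool's x, y, z in m, then the turn about the tool's z in rad. In form: [[fingers, [dx, dy, dz], twist], ...]. A call has 1 to 12 rows; each row is the pose to reach, as a shift and turn from the pose measured when the call began, along the tool's axes at that moment; what a row does not reach only later rows make up. A row lasts 1/12 s, in which the tool goes at most 41.7 mm and 7.16 degrees, less where a joint would pass 70% of its speed; a pose out of reach is approached as far as the arm can. A call with a gripper value outside its range is refused whole. The fingers move at their own pace and stop on an object; "force" is the grip in N (left out, the last holds). Time passes only in rows, so rows that repeat a pose let the fingers close. It gives the time, the measured TCP pose, the force and the opening at its end, in the units of the state.
- ctrl.get_state(): the state, without advancing time (a new reading comes with each control period).
- ctrl.snapshot(name): name is "scene" or "top" or "wrist"; returns a dict with "img" (480x640x3 uint8, red, green, blue), "fov_y" (degrees; the focal length in pixels is half the picture's height over the tangent of half this angle, whatever the lens; pixels are square), "cx", "cy" (the principal point, pixels), "distortion" ([k1, k2, p1, p2, k3] as OpenCV has them; the pictures are not rectified), "cam_to_world" (4x4, takes a point from camera to world coordinates); the wrist camera has in their place "tool_from_camera" (4x4, takes a point from camera to tool coordinates, whose origin is the TCP and whose axes are the flange's). Camera axes: x right, y up, looking along -z (the intrinsics and any distortion apply to the point x, -y, -z); pixel columns grow to the right and rows downward; lengths in m; the calibration is good to about 2 mm. A picture is of the moment at which its call begins: read the wrist's pose just before it. There is no depth.
- ctrl.finish_job(): hands the job in, once; it reports no verdict.
Trained networks look in a picture, given as the dict that the camera call returned (one of the last four; its "shot" number tells which), for a name from the list of things; names that differ only in an ending like _2 or _b are one class to them, and where a whole thing is asked for, a point or a joint stands for the part that bears it (a point fixed in the world has none). Each returns a list of dicts, best first, with "confidence" (0 to 1); they miss things now and then, are a little off and sometimes report something else, mostly with a low value. They report only what shows in the picture. A call takes as long as a camera call. They do not tell look-alikes from the thing itself.
- ctrl.look_for(thing, picture): "rect" ([left, top, right, bottom] in pixels, round what is visible of it).
The state is a dict: "t": time; "joint_positions": joint angles; "joint_vel": joint speeds; "tau": joint torques, N m; "tcp_pos": TCP position; "tool_rot": TCP orientation; "wrist_force": force on the tool from outside, world axes, zero at the start; "torque": the same for the moment, N m; "finger_gap": finger opening in m.
Only numpy, scipy, OpenCV 4.12 (cv2) and the standard library are available. Lean on these libraries where they do the work, as an engineer would, in place of code of your own. Each camera call takes 0.05 s, during which the arm holds its last target.

## Working session

There is one attempt and no reset: what is moved stays moved. The work goes in short steps, Python scripts to look and compute and a tool call to move; the robot and the scene stay as the last step left them, time stands still between calls to the robot, and variables do not carry over. Pictures are saved under pics/ and viewed, and the job is handed in when it is done.

Besides the shell and the picture viewer there is one more tool, called after "Emit:" in YAML: its name, and indented under it one key for each argument. apply_moves: Moves the arm, as the interface text tells. Its arguments: {"type":"object","properties":{"deltas":{"type":"array","items":{"type":"array"}},"force":{"type":"number"}},"required":["deltas"]}

```bash
ls; mkdir -p pics; cat > h.py <<'E'
import numpy as np, cv2, pickle
from workcell import ctrl
def snap(n,save=None):
    s=ctrl.get_state() if n=='wrist' else None
    p=ctrl.snapshot(n)
    if s is not None: p['state']=s
    if save: cv2.imwrite('pics/'+save,p['img'][:,:,::-1]); pickle.dump(p,open('pics/'+save+'.pkl','wb'))
    return p
def K(p):
    f=240/np.tan(np.radians(p['fov_y'])/2); return np.array([[f,0,p['cx']],[0,f,p['cy']],[0,0,1]])
def c2w(p):
    if 'cam_to_world' in p: return np.array(p['cam_to_world'])
    s=p['state']; w,x,y,z=s['tool_rot']
    from scipy.spatial.transform import Rotation as R
    T=np.eye(4);T[:3,:3]=R.from_quat([x,y,z,w]).as_matrix();T[:3,3]=s['tcp_pos']
    return T@np.array(p['tool_from_camera'])
def onz(p,uv,z):
    uv=np.array(uv,float).reshape(-1,1,2)
    n=cv2.undistortPoints(uv,K(p),np.array(p['distortion'])).reshape(-1,2)
    T=c2w(p); d=np.c_[n[:,0],-n[:,1],-np.ones(len(n))]@T[:3,:3].T
    o=T[:3,3]; return o+d*((z-o[2])/d[:,2])[:,None]
def proj(p,X):
    X=np.atleast_2d(X).astype(float);T=np.linalg.inv(c2w(p)); c=X@T[:3,:3].T+T[:3,3]; c=c*[1,-1,-1]
    return cv2.projectPoints(c,np.zeros(3),np.zeros(3),K(p),np.array(p['distortion']))[0].reshape(-1,2)
E
python3 - <<'E'
from h import *
np.set_printoptions(precision=3,suppress=True)
for n in ['scene','top','wrist']:
    p=snap(n,n+'0.png')
    for t in ['tin','tall_tin','dispenser']:
        print(n,t,[(np.round(r['rect']),round(r['confidence'],2)) for r in ctrl.look_for(t,p)])
    print(p['fov_y'],c2w(p)[:3,3])
s=ctrl.get_state();print(s['t'],s['tcp_pos'],s['tool_rot'])
E
```

```text
pics
scene tin [(array([254., 228., 284., 260.]), 0.7), (array([308., 237., 343., 266.]), 0.63)]
scene tall_tin [(array([204., 212., 228., 243.]), 0.79), (array([382., 229., 451., 325.]), 0.38)]
scene dispenser [(array([383., 229., 453., 324.]), 0.86)]
42.32953184206021 [1.303 0.51  0.733]
top tin [(array([360., 230., 398., 270.]), 0.73), (array([290., 248., 332., 294.]), 0.68)]
top tall_tin [(array([437., 213., 474., 252.]), 0.94)]
top dispenser [(array([125., 215., 212., 290.]), 0.83)]
49.85307916650991 [ 0.381 -0.072  0.845]
wrist tin []
wrist tall_tin []
wrist dispenser [(array([166., 427., 216., 435.]), 0.62)]
70.70763629014317 [0.183 0.523 0.385]
0.6 [0.248 0.491 0.219] [0.    0.232 0.973 0.   ]
```

View pics/scene0.png

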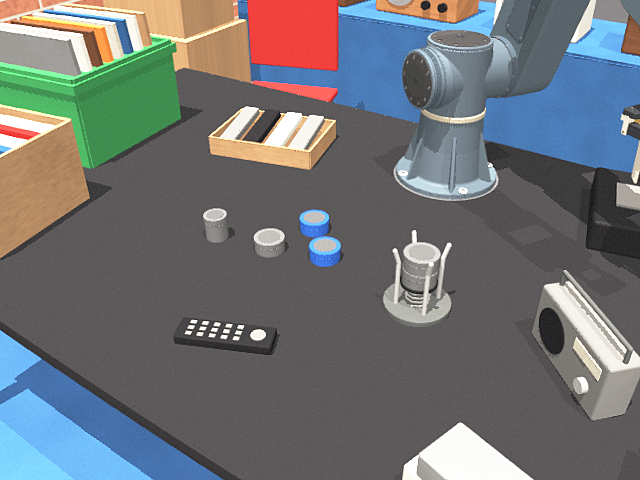

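View pics/top0.png

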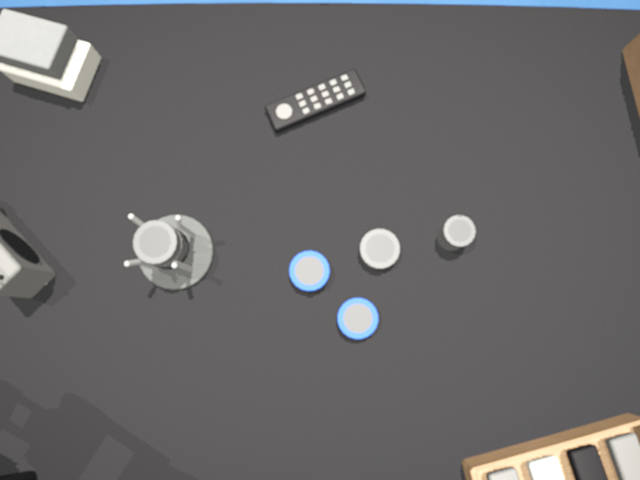

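```bash
python3 - <<'E'
import cv2
a=cv2.imread('pics/top0.png')[190:310,100:490]
cv2.imwrite('pics/topcrop.png',cv2.resize(a,None,fx=2,fy=2,interpolation=2))
b=cv2.imread('pics/scene0.png')[200:340,190:460]
cv2.imwrite('pics/scenecrop.png',cv2.resize(b,None,fx=2.9,fy=2.9,interpolation=2))
E
```

```text
(no output)
```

View pics/topcrop.png

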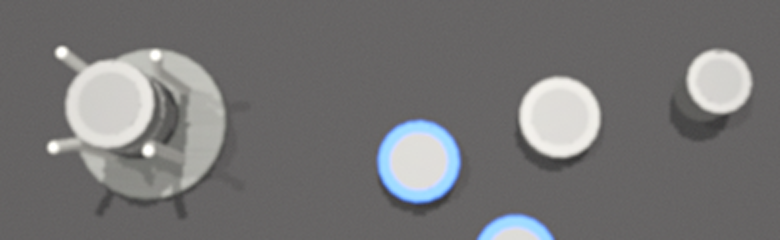

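View pics/scenecrop.png

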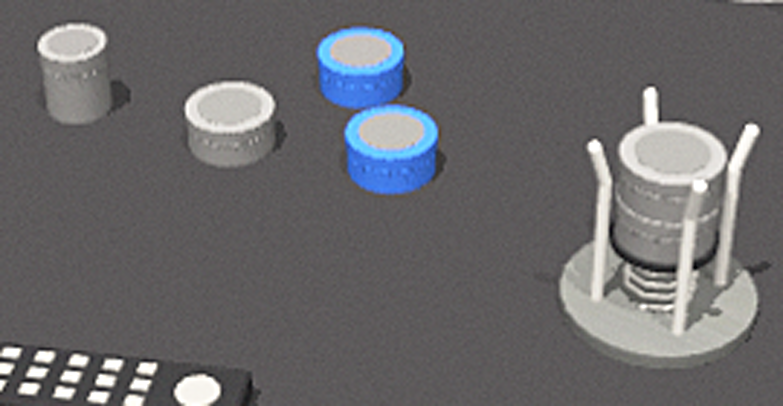

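Candidates in the top view: a bare flat tin at (380,249), blue look-alikes at (310,271) and (358,318), a tall bare tin at (459,232), and the tins already in the dispenser at (155,242). The bare flat one at (380,249) is the target, and the crops confirm it. Next I measure.

```bash
cat > m.py <<'E'
from h import *
np.set_printoptions(precision=4,suppress=True)
p=pickle.load(open('pics/top0.png.pkl','rb')); q=pickle.load(open('pics/scene0.png.pkl','rb'))
g=cv2.cvtColor(p['img'],cv2.COLOR_RGB2GRAY)
def blob(box,th):
    x0,y0,x1,y1=box; m=(g[y0:y1,x0:x1]>th).astype(np.uint8)
    n,l,s,c=cv2.connectedComponentsWithStats(m); i=1+np.argmax(s[1:,4]); 
    cs,_=cv2.findContours((l==i).astype(np.uint8),cv2.RETR_EXTERNAL,cv2.CHAIN_APPROX_NONE)
    c=max(cs,key=len); (a,b),r=cv2.minEnclosingCircle(c); e=cv2.fitEllipse(c); print(e,r)
    return np.array(e[0])+[x0,y0]
t=blob((350,220,410,280),160); tt=blob((435,205,485,260),160)
T=onz(p,t,.03)[0]; TT=onz(p,tt,.055)[0]
print('tin',T,'tall',TT)
tips=np.array([(62,52),(156,55),(148,150),(53,147)])/2+[100,190]-.25
R=onz(p,tips,.130); c=R.mean(0); print('tips',R,c, np.linalg.norm(R-c,axis=1), np.degrees(np.arctan2(*(R-c).T[1::-1]))%90-45)
x0=125;pl=onz(p,[155.3,242],.122)[0]; print('pile',pl)
# scene view
ts=np.array([(594,147),(651,92),(752,131),(701,187)])/2.9+[190,200]
R2=onz(q,ts,.128);c2=R2.mean(0);print('scene tips',R2,c2,np.linalg.norm(R2-c2,axis=1))
print('scene tin',onz(q,np.array([[230,106]])/2.9+[190,200],.03), 'reproj',proj(q,[T,c]))
E
python3 m.py
```

```text
((29.472694396972656, 28.038143157958984), (39.185211181640625, 39.753013610839844), 135.4705810546875) 20.23002815246582
((24.20421028137207, 25.256074905395508), (30.70821762084961, 31.798046112060547), 124.64726257324219) 16.347881317138672
tin [ 0.4964 -0.1671  0.03  ] tall [ 0.5215 -0.2891  0.055 ]
tips [[0.5268 0.1978 0.13  ]
 [0.5249 0.1299 0.13  ]
 [0.4571 0.1325 0.13  ]
 [0.4587 0.2002 0.13  ]] [0.4919 0.1651 0.13  ] [0.0479 0.0482 0.0477 0.0483] [-1.8946 -1.8216 -1.8439 -1.6063]
pile [0.4904 0.1629 0.122 ]
scene tips [[0.5246 0.1319 0.128 ]
 [0.454  0.1333 0.128 ]
 [0.4588 0.2023 0.128 ]
 [0.5261 0.2012 0.128 ]] [0.4908 0.1672 0.128 ] [0.0488 0.0501 0.0476 0.049 ]
scene tin [[ 0.4944 -0.1668  0.03  ]] reproj [[268.5816 236.9641]
 [421.2646 246.6442]]
```

```bash
cat > d.py <<'E'
import sys
from h import *
from scipy.spatial.transform import Rotation as R
np.set_printoptions(precision=4,suppress=True)
s=ctrl.get_state(); w,x,y,z=s['tool_rot']; M=R.from_quat([x,y,z,w]).as_matrix()
print('t',s['t'],'tcp',np.array(s['tcp_pos']),'gap',s['finger_gap'],'F',np.array(s['wrist_force']),'q',np.array(s['joint_positions']))
if len(sys.argv)>3:
    print('delta',M.T@(np.array(sys.argv[1:4],float)-s['tcp_pos']))
a=np.degrees(np.arctan2(M[1,1],M[0,1])); e=(88.2-a+90)%180-90
print('yaw y',a,'tool z',M[:,2],'twist',-np.radians(e))
E
python3 d.py .496 -.167 .15
```

```text
t 0.6 tcp [0.2485 0.4907 0.2187] gap 0.09259368603672813 F [0.4793 0.201  0.035 ] q [ 1.0174  0.3507  1.6518 -0.      1.1391 -0.0846]
delta [-0.518  -0.4749  0.0686]
yaw y 63.1383582461777 tool z [ 0.  0. -1.] twist -0.43740816455948534
```

Emit:
apply_moves:
  deltas:
    - [0.085,[-0.518,-0.475,0.0],-0.437]
    - [0.085,[-0.518,-0.475,0.0],-0.437]
    - [0.085,[-0.518,-0.475,0.0],-0.437]
    - [0.085,[-0.518,-0.475,0.0],-0.437]
    - [0.085,[-0.518,-0.475,0.0],-0.437]
    - [0.085,[-0.518,-0.475,0.0],-0.437]
    - [0.085,[-0.518,-0.475,0.0],-0.437]
    - [0.085,[-0.518,-0.475,0.0],-0.437]
    - [0.085,[-0.518,-0.475,0.0],-0.437]
    - [0.085,[-0.518,-0.475,0.0],-0.437]
    - [0.085,[-0.518,-0.475,0.0],-0.437]
    - [0.085,[-0.518,-0.475,0.0],-0.437]
  force: 20

```text
t: 1.6
tcp_pos: [0.4225, 0.0271, 0.219]
tool_rot: [0.0, 0.016, 1.0, 0.0]
wrist_force: [0.8, 0.9, -0.3]
finger_gap: 0.0849
```

```bash
python3 d.py .496 -.167 .15
```

```text
t 1.6 tcp [0.4225 0.0271 0.219 ] gap 0.08490481307526547 F [ 0.7548  0.8548 -0.2826] q [-0.046   0.1157  1.9566  0.      1.0683 -1.5849]
delta [-0.0796 -0.1917  0.0691]
yaw y 88.17237141364211 tool z [ 0.0009  0.     -1.    ] twist -0.0004822097996168039
```

Emit:
apply_moves:
  deltas:
    - [0.085,[-0.08,-0.192,0.0],0]
    - [0.085,[-0.08,-0.192,0.0],0]
    - [0.085,[-0.08,-0.192,0.0],0]
    - [0.085,[-0.08,-0.192,0.0],0]
    - [0.085,[-0.08,-0.192,0.069],0]
    - [0.085,[-0.08,-0.192,0.069],0]
    - [0.085,[-0.08,-0.192,0.069],0]
    - [0.085,[-0.08,-0.192,0.069],0]
    - [0.085,[-0.08,-0.192,0.069],0]

```text
t: 2.35
tcp_pos: [0.4966, -0.1669, 0.151]
tool_rot: [0.001, 0.016, 1.0, -0.0]
wrist_force: [-0.0, -0.5, -0.2]
finger_gap: 0.085
```

```bash
python3 d.py .496 -.167 .006; python3 - <<'E'
from h import *
p=snap('wrist','w1.png'); print([(r['rect'],r['confidence']) for r in ctrl.look_for('tin',p)])
print(proj(p,[[.496,-.167,.03],[.496,-.167+.032,.03],[.496,-.167-.032,.03],[.528,-.167,.03],[.464,-.167,.03]]))
E
```

```text
t 2.35 tcp [ 0.4966 -0.1669  0.151 ] gap 0.08502029476487959 F [-0.0383 -0.5244 -0.2421] q [-0.4134  0.3865  1.7864  0.0006  0.9674 -1.9527]
delta [ 0.0008 -0.0001  0.145 ]
yaw y 88.17854383675953 tool z [ 0.0015 -0.0001 -1.    ] twist -0.0003744806933916191
[([320.2, 53.9, 400.8, 139.5], 0.91), ([406.9, 150.1, 485.3, 224.3], 0.89), ([284.3, 194.0, 355.2, 268.8], 0.73)]
[[318.89974223 234.31046853]
 [355.43643364 233.19026382]
 [282.4220036  235.43154558]
 [320.02983891 268.74085775]
 [317.70426631 197.88418959]]
```

View pics/w1.png

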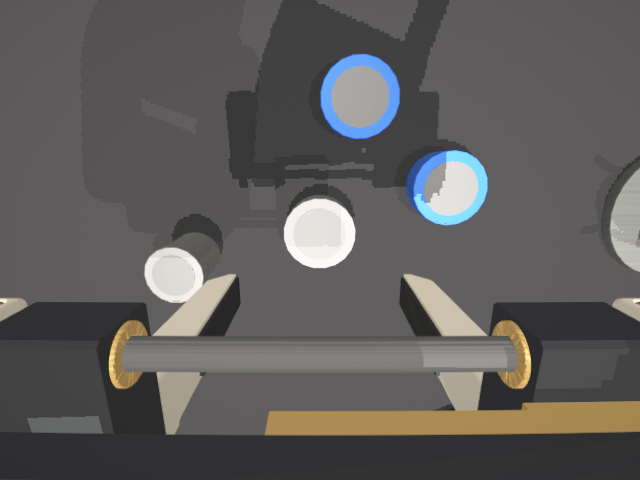

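The wrist view shows the bare flat tin at (319,232), against a predicted (319,234), so they agree to about 1–2 mm. Both blue tins and the tall tin are clear of the fingers, so I descend and grip.

Emit:
apply_moves:
  deltas:
    - [0.085,[0.0,0.0,0.035],0]
    - [0.085,[0.0,0.0,0.07],0]
    - [0.085,[0.0,0.0,0.105],0]
    - [0.085,[0.0,0.0,0.13],0]
    - [0.085,[0.0,0.0,0.145],0]
    - [0.085,[0.0,0.0,0.145],0]
    - [0.055,[0.0,0.0,0.145],0]
    - [0.055,[0.0,0.0,0.145],0]
    - [0.055,[0.0,0.0,0.145],0]
    - [0.055,[0.0,0.0,0.145],0]
    - [0.055,[0.0,0.0,0.145],0]
    - [0.055,[0.0,0.0,0.145],0]
  force: 25

```text
t: 3.45
tcp_pos: [0.4983, -0.1671, 0.0083]
tool_rot: [0.003, 0.015, 1.0, -0.001]
wrist_force: [-0.1, 1.5, 9.7]
finger_gap: 0.0636
```

```bash
python3 d.py .496 -.167 .006
```

```text
t 3.45 tcp [ 0.4983 -0.1671  0.0083] gap 0.06357101794052541 F [-0.0639  1.5463  9.7053] q [-0.4124  0.6206  1.8548  0.0009  0.6606 -1.953 ]
delta [0.0023 0.     0.0022]
yaw y 88.23404086845943 tool z [ 0.0054 -0.0018 -1.    ] twist 0.0005941252348553083
```

Emit:
apply_moves:
  deltas:
    - [0.055,[0.0,0.0,-0.03],0]
    - [0.055,[0.0,0.0,-0.07],0]
    - [0.055,[0.0,0.0,-0.11],0]
    - [0.055,[0.0,0.0,-0.15],0]
    - [0.055,[0.0,0.0,-0.19],0]
    - [0.055,[0.0,0.0,-0.21],0]
    - [0.055,[0.0,0.0,-0.21],0]

```text
t: 4.03
tcp_pos: [0.4988, -0.1674, 0.2234]
tool_rot: [0.007, 0.015, 1.0, -0.002]
wrist_force: [-0.0, -0.2, -2.0]
finger_gap: 0.0636
```

```bash
python3 d.py .491 .1655 .2; python3 - <<'E'
from h import *
p=snap('wrist','w2.png'); p=snap('scene','s2.png')
a=cv2.imread('pics/s2.png')[100:340,180:470]
cv2.imwrite('pics/s2c.png',cv2.resize(a,None,fx=2.5,fy=2.5,interpolation=2))
E
```

```text
t 4.0333 tcp [ 0.4988 -0.1674  0.2234] gap 0.06355744534042551 F [-0.0249 -0.1982 -2.0373] q [-0.4126  0.2954  1.7172  0.0006  1.1151 -1.9528]
delta [0.0184 0.3326 0.0216]
yaw y 88.2323546395967 tool z [ 0.013  -0.0051 -0.9999] twist 0.0005646949892586196
```

View pics/w2.png

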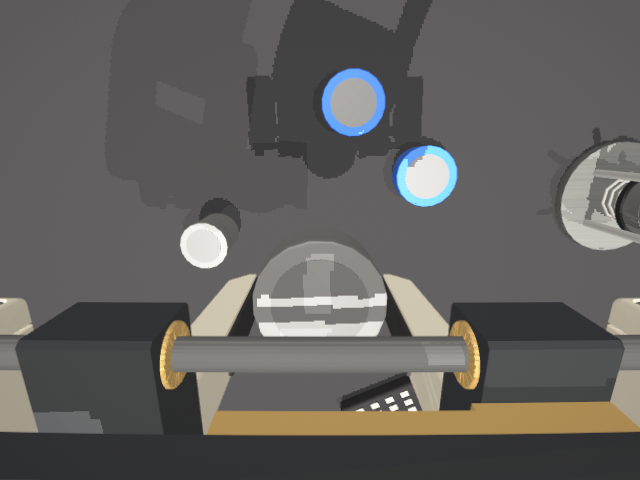

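View pics/s2c.png

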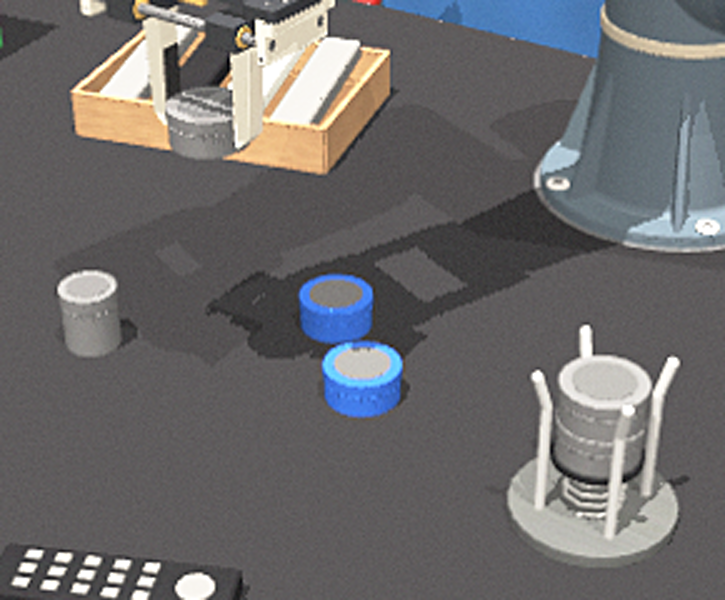

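Emit:
apply_moves:
  deltas:
    - [0.055,[0.016,0.333,0.0],0]
    - [0.055,[0.016,0.333,0.0],0]
    - [0.055,[0.016,0.333,0.0],0]
    - [0.055,[0.016,0.333,0.0],0]
    - [0.055,[0.016,0.333,0.0],0]
    - [0.055,[0.016,0.333,0.0],0]
    - [0.055,[0.016,0.333,0.0],0]
    - [0.055,[0.016,0.333,0.0],0]
    - [0.055,[0.016,0.333,0.0],0]
    - [0.055,[0.016,0.333,0.015],0]
    - [0.055,[0.016,0.333,0.03],0]
    - [0.055,[0.016,0.333,0.03],0]

```text
t: 5.13
tcp_pos: [0.4889, 0.1663, 0.183]
tool_rot: [-0.001, 0.015, 1.0, -0.002]
wrist_force: [-0.7, -0.6, -3.4]
finger_gap: 0.0635
```

```bash
python3 d.py .4935 .1655 .16; python3 - <<'E'
from h import *
p=snap('wrist','w3.png'); p=snap('scene','s3.png')
a=cv2.imread('pics/s3.png')[150:350,310:500]
cv2.imwrite('pics/s3c.png',cv2.resize(a,None,fx=3,fy=3,interpolation=2))
E
```

```text
t 5.1333 tcp [0.4889 0.1663 0.183 ] gap 0.06351513547518714 F [-0.6518 -0.644  -3.3738] q [ 0.2395  0.3334  1.7734 -0.0039  1.0372 -1.299 ]
delta [-0.0046 -0.0006  0.023 ]
yaw y 88.26440506580732 tool z [-0.0015 -0.0038 -1.    ] twist 0.0011240804533013747
```

View pics/w3.png

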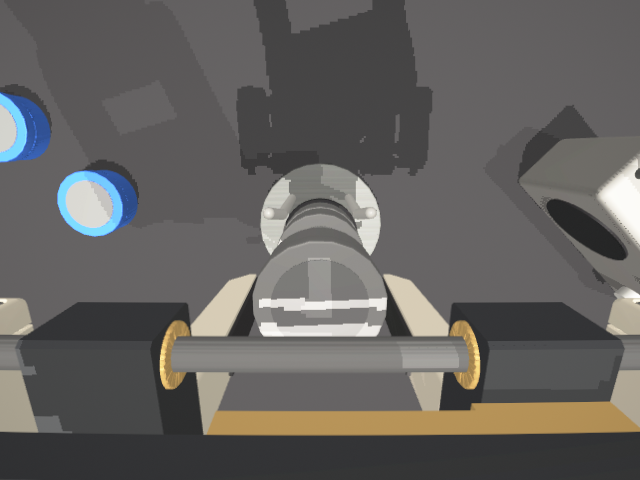

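View pics/s3c.png

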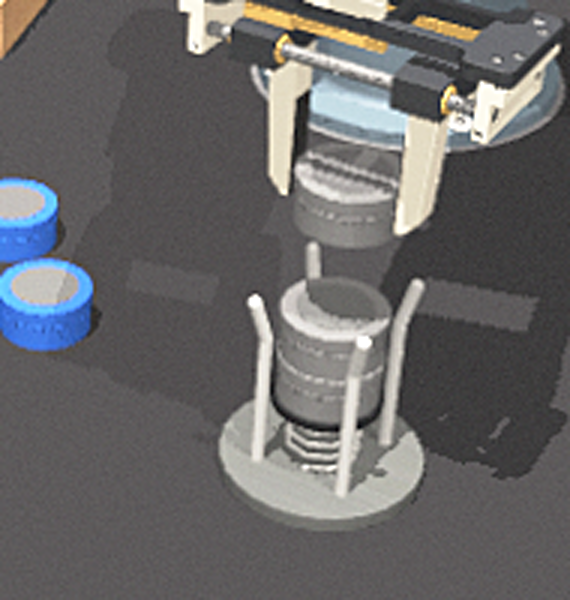

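```bash
python3 - <<'E'
from h import *
np.set_printoptions(precision=1,suppress=True)
p=pickle.load(open('pics/w3.png.pkl','rb'))
im=p['img'][:,:,::-1].copy(); im=cv2.resize(im,None,fx=2,fy=2)
from scipy.spatial.transform import Rotation as R
s=p['state'];w,x,y,z=s['tool_rot'];M=R.from_quat([x,y,z,w]).as_matrix()
a=np.linspace(0,2*np.pi,90)
for dx,col in [(0,(0,0,255)),(.004,(0,255,0))]:
  for zz in (-.022,):
    c=np.c_[dx+.032*np.cos(a),.032*np.sin(a),0*a+zz]@M.T+s['tcp_pos']
    uv=proj(p,c)*2
    cv2.polylines(im,[uv.astype(int).reshape(-1,1,2)],True,col,1)
cv2.imwrite('pics/w3o.png',im[400:760,300:980])
E
```

```text
(no output)
```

View pics/w3o.png

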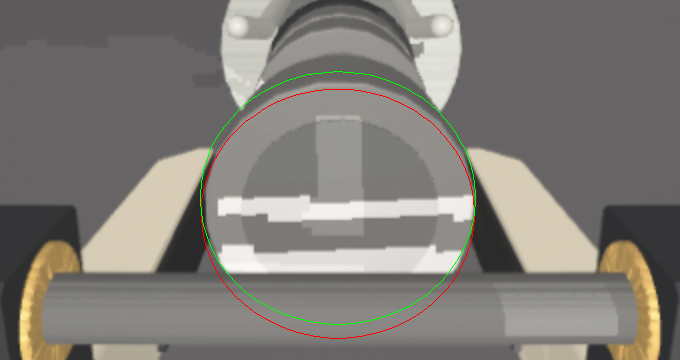

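Emit:
apply_moves:
  deltas:
    - [0.055,[-0.0036,-0.0005,0.0],0]
    - [0.055,[-0.0036,-0.0005,0.0],0]
    - [0.055,[-0.0036,-0.0005,0.015],0]
    - [0.055,[-0.0036,-0.0005,0.03],0]
    - [0.055,[-0.0036,-0.0005,0.04],0]
    - [0.055,[-0.0036,-0.0005,0.045],0]
    - [0.055,[-0.0036,-0.0005,0.045],0]
    - [0.055,[-0.0036,-0.0005,0.045],0]

```text
t: 5.9
tcp_pos: [0.4945, 0.1656, 0.1415]
tool_rot: [0.001, 0.016, 1.0, -0.001]
wrist_force: [0.2, -0.1, -2.6]
finger_gap: 0.0632
```

```bash
python3 d.py .4925 .1655 .13; python3 - <<'E'
from h import *
p=snap('scene','s4.png')
a=cv2.imread('pics/s4.png')[180:340,330:500]
cv2.imwrite('pics/s4c.png',cv2.resize(a,None,fx=3.5,fy=3.5,interpolation=2))
E
```

```text
t 5.9 tcp [0.4945 0.1656 0.1415] gap 0.06315118304035176 F [ 0.2402 -0.075  -2.5639] q [ 0.2357  0.3956  1.8006 -0.0041  0.9432 -1.3016]
delta [ 0.002  -0.0002  0.0115]
yaw y 88.21924153736465 tool z [ 0.0029 -0.0027 -1.    ] twist 0.00033582818015865057
```

View pics/s4c.png

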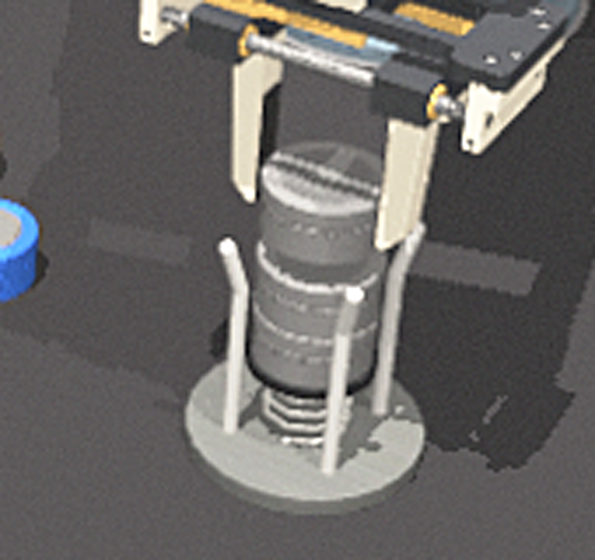

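Emit:
apply_moves:
  deltas:
    - [0.055,[0.002,0.0,0.004],0]
    - [0.055,[0.002,0.0,0.008],0]
    - [0.055,[0.002,0.0,0.01],0]
    - [0.055,[0.002,0.0,0.01],0]
    - [0.055,[0.002,0.0,0.01],0]

```text
t: 6.37
tcp_pos: [0.4927, 0.1658, 0.1317]
tool_rot: [0.002, 0.016, 1.0, -0.001]
wrist_force: [-0.2, 0.5, -2.9]
finger_gap: 0.0638
```

```bash
python3 d.py .4925 .1655 .13; python3 - <<'E'
from h import *
p=snap('scene','s5.png')
a=cv2.imread('pics/s5.png')[180:340,330:500]
cv2.imwrite('pics/s5c.png',cv2.resize(a,None,fx=3.5,fy=3.5,interpolation=2))
E
```

```text
t 6.3667 tcp [0.4927 0.1658 0.1317] gap 0.06375436806591218 F [-0.1634  0.457  -2.8933] q [ 0.2367  0.4068  1.8128 -0.0041  0.9193 -1.3005]
delta [ 0.0002 -0.0003  0.0017]
yaw y 88.22259788601433 tool z [ 0.0034 -0.0026 -1.    ] twist 0.00039440751494033803
```

View pics/s5c.png

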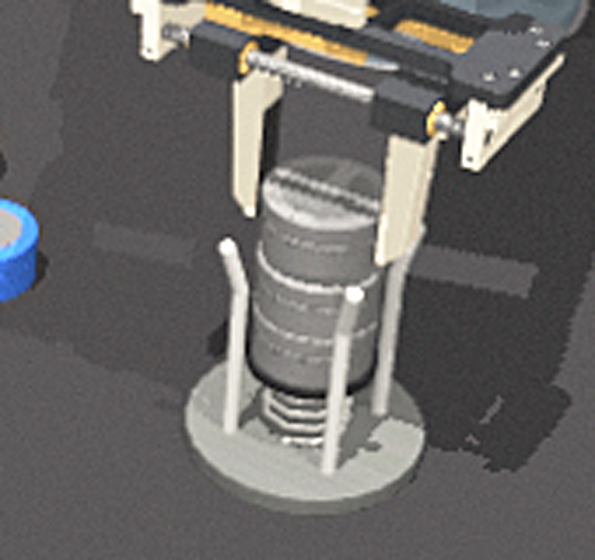

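The tin is just above the pile and centred. I'll lower the last 1.5 mm and release.

Emit:
apply_moves:
  deltas:
    - [0.055,[0.0,0.0,0.0015],0]
    - [0.055,[0.0,0.0,0.002],0]
    - [0.055,[0.0,0.0,0.002],0]

```text
t: 6.67
tcp_pos: [0.4927, 0.1657, 0.1297]
tool_rot: [0.002, 0.015, 1.0, -0.001]
wrist_force: [-0.5, 0.1, -3.1]
finger_gap: 0.0636
```

```bash
python3 d.py
```

```text
t 6.6667 tcp [0.4927 0.1657 0.1297] gap 0.063571796484354 F [-0.5277  0.1029 -3.097 ] q [ 0.2367  0.4098  1.8142 -0.0042  0.9149 -1.3005]
yaw y 88.2237869598761 tool z [ 0.0034 -0.0026 -1.    ] twist 0.0004151607688775689
```

Emit:
apply_moves:
  deltas:
    - [0.055,[0.0,0.0,0.001],0]
    - [0.055,[0.0,0.0,0.002],0]
    - [0.055,[0.0,0.0,0.002],0]

```text
t: 6.92
tcp_pos: [0.4926, 0.1657, 0.1275]
tool_rot: [0.002, 0.016, 1.0, -0.001]
wrist_force: [0.3, 0.5, -3.6]
finger_gap: 0.0635
```

```bash
python3 d.py
```

```text
t 6.9167 tcp [0.4926 0.1657 0.1275] gap 0.06351086413494778 F [ 0.2631  0.5065 -3.574 ] q [ 0.2367  0.4131  1.8159 -0.0042  0.9103 -1.3005]
yaw y 88.21975150046251 tool z [ 0.0031 -0.0027 -1.    ] twist 0.00034472871527988847
```

Emit:
apply_moves:
  deltas:
    - [0.055,[0.0,0.0,0.001],0]
    - [0.055,[0.0,0.0,0.002],0]
    - [0.055,[0.0,0.0,0.003],0]
    - [0.055,[0.0,0.0,0.003],0]

```text
t: 7.25
tcp_pos: [0.4926, 0.1657, 0.1245]
tool_rot: [0.002, 0.016, 1.0, -0.001]
wrist_force: [-1.4, -0.6, -1.0]
finger_gap: 0.0639
```

```bash
python3 d.py; python3 - <<'E'
from h import *
p=snap('scene','s6.png')
a=cv2.imread('pics/s6.png')[180:340,330:500]
cv2.imwrite('pics/s6c.png',cv2.resize(a,None,fx=3.5,fy=3.5,interpolation=2))
E
```

```text
t 7.25 tcp [0.4926 0.1657 0.1245] gap 0.06385689428922778 F [-1.3587 -0.6359 -0.9847] q [ 0.2367  0.4175  1.818  -0.0042  0.9037 -1.3004]
yaw y 88.2187931741335 tool z [ 0.0031 -0.0026 -1.    ] twist 0.00032800276553007003
```

View pics/s6c.png

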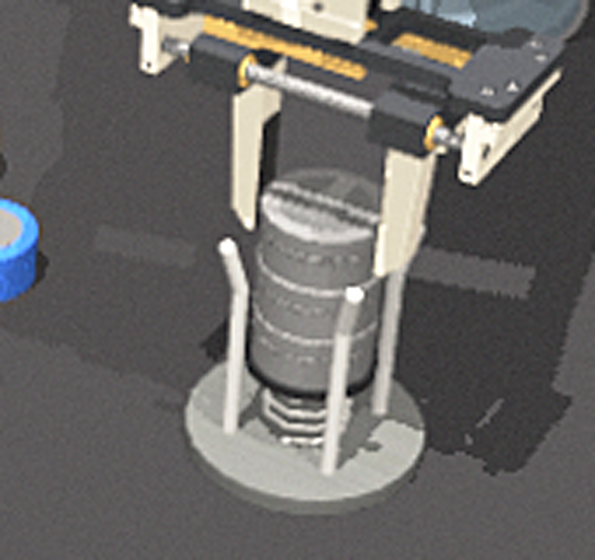

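Contact: the tin's weight has come off the wrist. Release and rise.

Emit:
apply_moves:
  deltas:
    - [0.08,[0.0,0.0,0.0],0]
    - [0.08,[0.0,0.0,0.0],0]
    - [0.08,[0.0,0.0,0.0],0]
    - [0.08,[0.0,0.0,0.0],0]
    - [0.08,[0.0,0.0,-0.02],0]
    - [0.08,[0.0,0.0,-0.05],0]
    - [0.08,[0.0,0.0,-0.07],0]
    - [0.08,[0.0,0.0,-0.07],0]
    - [0.0,[0.0,0.0,-0.07],0]
    - [0.0,[0.0,0.0,-0.07],0]
    - [0.0,[0.0,0.0,-0.07],0]
    - [0.0,[0.0,0.0,-0.07],0]

```text
t: 8.3
tcp_pos: [0.492, 0.1657, 0.1935]
tool_rot: [0.001, 0.016, 1.0, -0.002]
wrist_force: [-0.1, -1.1, -0.2]
finger_gap: 0.0578
```

```bash
python3 d.py .491 .1655 .16; python3 - <<'E'
from h import *
p=snap('scene','s7.png');p=snap('wrist','w7.png')
a=cv2.imread('pics/s7.png')[180:340,330:500]
cv2.imwrite('pics/s7c.png',cv2.resize(a,None,fx=3.5,fy=3.5,interpolation=2))
E
```

```text
t 8.3 tcp [0.492  0.1657 0.1935] gap 0.05778005622539215 F [-0.0602 -1.1333 -0.2001] q [ 0.237   0.3237  1.7581 -0.0038  1.0591 -1.3008]
delta [ 0.001  -0.0002  0.0335]
yaw y 88.21657646326634 tool z [ 0.0014 -0.0031 -1.    ] twist 0.0002893138623333968
```

View pics/s7c.png

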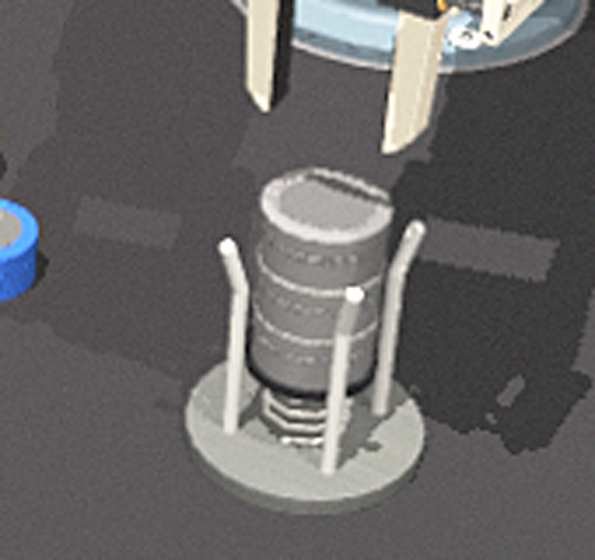

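View pics/w7.png

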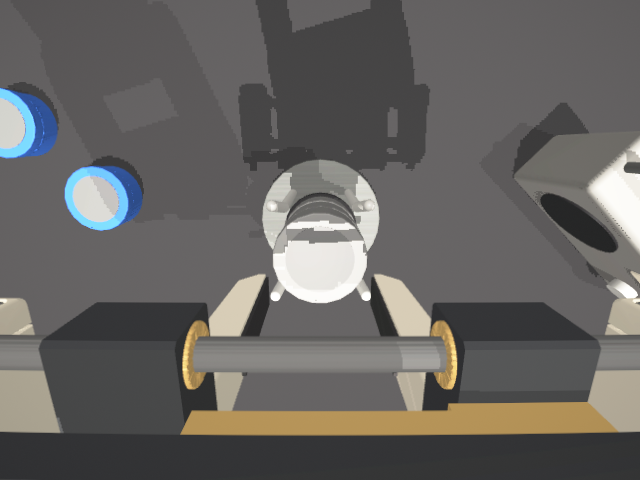

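```bash
python3 - <<'E'
from h import *
np.set_printoptions(precision=4,suppress=True)
p=pickle.load(open('pics/w7.png.pkl','rb'))
R=onz(p,[(273,206),(370,206),(276,296),(366,296)],.129);print(R,R.mean(0))
print(onz(p,[(320,302),(274,258),(367,258)],.151))
print(proj(p,[[.491+.032*np.cos(a),.1655+.032*np.sin(a),.151] for a in np.arange(4)*np.pi/2]))
im=p['img'][:,:,::-1][180:320,230:410];cv2.imwrite('pics/w7c.png',cv2.resize(im,None,fx=4,fy=4,interpolation=2))
E
```

```text
[[0.4561 0.135  0.129 ]
 [0.4582 0.2018 0.129 ]
 [0.5234 0.1328 0.129 ]
 [0.5254 0.1994 0.129 ]] [0.4908 0.1673 0.129 ]
[[0.5187 0.1656 0.151 ]
 [0.4866 0.1366 0.151 ]
 [0.4884 0.197  0.151 ]]
[[320.1164 307.8466]
 [367.7468 261.7265]
 [317.0503 214.823 ]
 [269.682  264.5049]]
```

View pics/w7c.png

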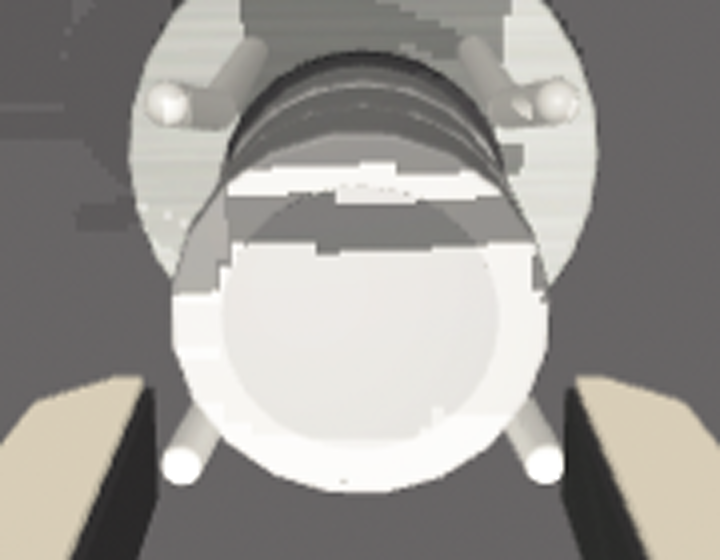

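The tin sits flat on the pile, within about 3 mm of the middle; the lid appears to be at about 0.145 m, so the platform has already sunk a little. I'll close the fingers and press.

Emit:
apply_moves:
  deltas:
    - [0.0,[0.001,0.0005,0.0],0]
    - [0.0,[0.001,0.0005,0.0],0]
    - [0.0,[0.001,0.0005,0.0],0]
    - [0.0,[0.001,0.0005,0.0],0]
    - [0.0,[0.001,0.0005,0.0],0]
    - [0.0,[0.001,0.0005,0.0],0]
    - [0.0,[0.001,0.0005,0.015],0]
    - [0.0,[0.001,0.0005,0.03],0]
    - [0.0,[0.001,0.0005,0.038],0]
    - [0.0,[0.001,0.0005,0.038],0]

```text
t: 9.23
tcp_pos: [0.4904, 0.166, 0.1543]
tool_rot: [-0.0, 0.016, 1.0, -0.002]
wrist_force: [-0.6, 0.0, -0.5]
finger_gap: 0.0002
```

```bash
python3 d.py .491 .166 .119
```

```text
t 9.2333 tcp [0.4904 0.166  0.1543] gap 0.00023898888701945074 F [-0.569   0.0324 -0.4752] q [ 0.2383  0.3732  1.797  -0.004   0.9731 -1.2992]
delta [-0.0006  0.0001  0.0353]
yaw y 88.2204261645121 tool z [-0.0008 -0.0036 -1.    ] twist 0.0003565038242902048
```

Emit:
apply_moves:
  deltas:
    - [0.0,[0.0,0.0,0.004],0]
    - [0.0,[0.0,0.0,0.008],0]
    - [0.0,[0.0,0.0,0.012],0]
    - [0.0,[0.0,0.0,0.016],0]
    - [0.0,[0.0,0.0,0.02],0]
    - [0.0,[0.0,0.0,0.02],0]

```text
t: 9.73
tcp_pos: [0.4904, 0.1659, 0.1339]
tool_rot: [-0.0, 0.016, 1.0, -0.002]
wrist_force: [-0.5, 0.7, -0.9]
finger_gap: 0.0005
```

```bash
python3 d.py .491 .166 .119;python3 - <<'E'
from h import *
p=snap('scene','s8.png')
a=cv2.imread('pics/s8.png')[180:340,330:500]
cv2.imwrite('pics/s8c.png',cv2.resize(a,None,fx=3.5,fy=3.5,interpolation=2))
E
```

```text
t 9.7333 tcp [0.4904 0.1659 0.1339] gap 0.0005095069423277551 F [-0.4902  0.6753 -0.8816] q [ 0.2381  0.4022  1.8135 -0.0041  0.9275 -1.2991]
delta [-0.0006  0.0001  0.0149]
yaw y 88.21612393996136 tool z [-0.0008 -0.0036 -1.    ] twist 0.00028141584071963033
```

View pics/s8c.png

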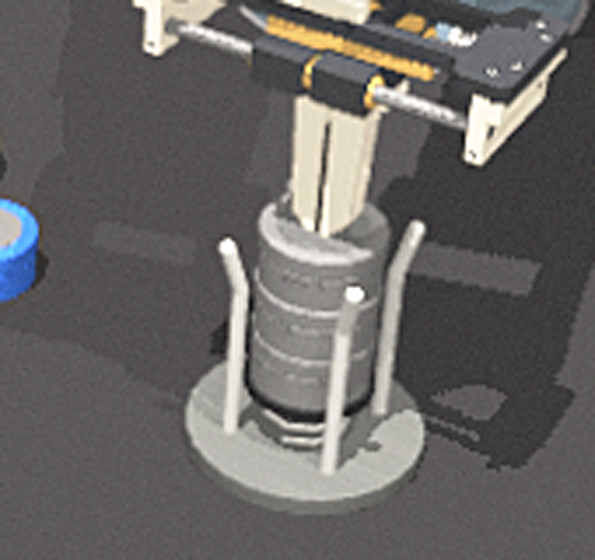

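Emit:
apply_moves:
  deltas:
    - [0.0,[-0.0005,0.0,0.004],0]
    - [0.0,[-0.0005,0.0,0.008],0]
    - [0.0,[-0.0005,0.0,0.012],0]
    - [0.0,[-0.0005,0.0,0.016],0]
    - [0.0,[-0.0005,0.0,0.017],0]
    - [0.0,[-0.0005,0.0,0.017],0]

```text
t: 10.28
tcp_pos: [0.4907, 0.1659, 0.1168]
tool_rot: [-0.001, 0.016, 1.0, -0.002]
wrist_force: [-0.5, -0.5, -0.7]
finger_gap: 0.0006
```

```bash
python3 d.py .491 .166 .117;python3 - <<'E'
from h import *
p=snap('scene','s9.png')
a=cv2.imread('pics/s9.png')[180:340,330:500]
cv2.imwrite('pics/s9c.png',cv2.resize(a,None,fx=3.5,fy=3.5,interpolation=2))
E
```

```text
t 10.2833 tcp [0.4907 0.1659 0.1168] gap 0.0005510975490721485 F [-0.5075 -0.4944 -0.7217] q [ 0.2378  0.4285  1.8245 -0.0043  0.8909 -1.2992]
delta [-0.0003  0.0002 -0.0002]
yaw y 88.22195898075218 tool z [-0.0015 -0.0038 -1.    ] twist 0.00038325651450750225
```

View pics/s9c.png

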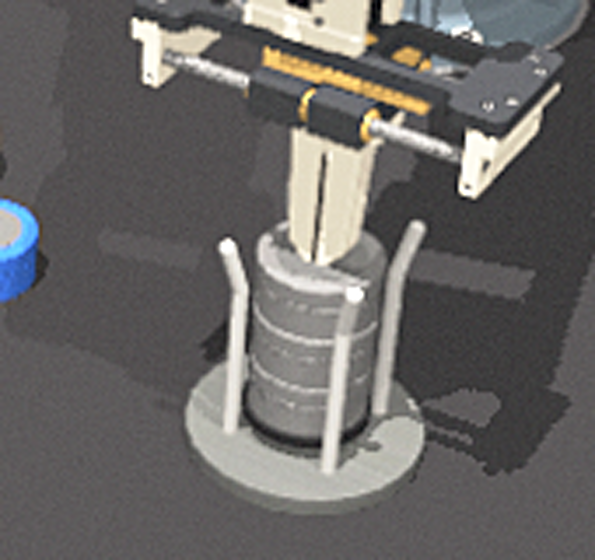

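Emit:
apply_moves:
  deltas:
    - [0.0,[0.0,0.0,-0.02],0]
    - [0.0,[0.0,0.0,-0.05],0]
    - [0.0,[0.0,0.0,-0.09],0]
    - [0.0,[0.0,0.0,-0.12],0]
    - [0.0,[0.0,-0.04,-0.13],0]
    - [0.0,[0.0,-0.08,-0.13],0]
    - [0.0,[0.0,-0.12,-0.13],0]
    - [0.0,[0.0,-0.16,-0.13],0]
    - [0.0,[0.0,-0.2,-0.13],0]
    - [0.0,[0.0,-0.22,-0.13],0]
    - [0.0,[0.0,-0.22,-0.13],0]
    - [0.0,[0.0,-0.22,-0.13],0]

```text
t: 11.33
tcp_pos: [0.4839, -0.0544, 0.2476]
tool_rot: [-0.001, 0.017, 1.0, -0.002]
wrist_force: [1.1, 0.6, 0.6]
finger_gap: 0.0007
```

```bash
python3 d.py;python3 - <<'E'
from h import *
p=snap('scene','s10.png');q=snap('top','t10.png')
im=p['img'][:,:,::-1].copy(); im2=q['img'][:,:,::-1].copy()
A=cv2.resize(im[200:350,350:490],None,fx=4,fy=4,interpolation=2);B=cv2.resize(im2[190:310,100:230],None,fx=4,fy=4,interpolation=2)
a=np.linspace(0,6.29,80)
for z,col in [(.118,(0,255,0)),(.13,(0,0,255))]:
    c=np.c_[.491+.032*np.cos(a),.166+.032*np.sin(a),0*a+z]
    for I,pp,o in((A,p,(350,200)),(B,q,(100,190))):
        cv2.polylines(I,[((proj(pp,c)-o)*4+2).astype(int).reshape(-1,1,2)],True,col,1)
cv2.imwrite('pics/s10c.png',A);cv2.imwrite('pics/t10c.png',B)
E
```

```text
t 11.3333 tcp [ 0.4839 -0.0544  0.2476] gap 0.0006592338780265527 F [1.1323 0.5694 0.5554] q [-0.2053  0.2048  1.7728 -0.0044  1.1647 -1.7411]
yaw y 88.09528762272022 tool z [-0.0016 -0.0038 -1.    ] twist -0.0018275757511226956
```

View pics/s10c.png

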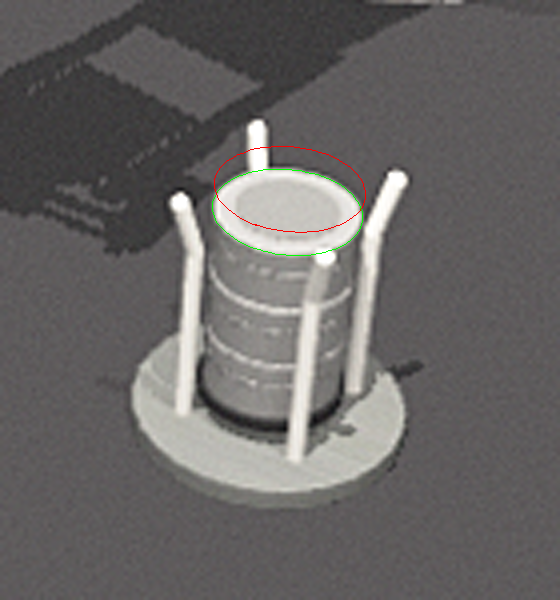

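View pics/t10c.png

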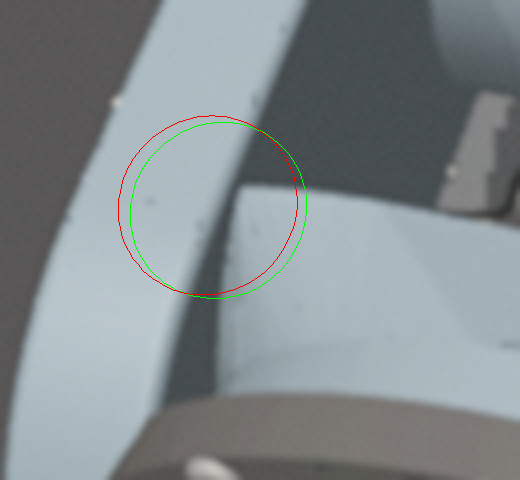

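View pics/t10.png

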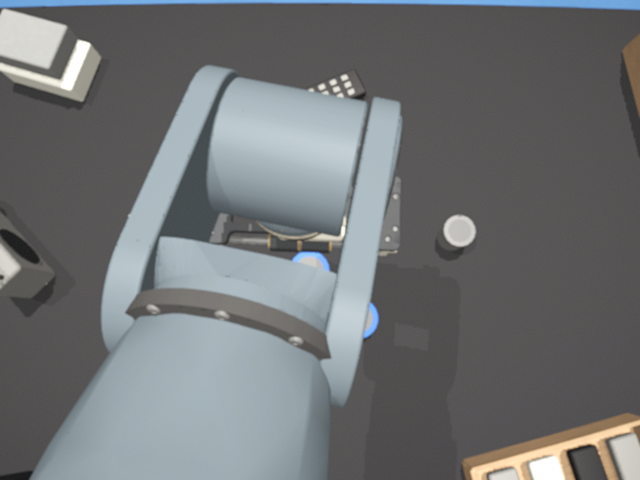

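In the scene picture the lid matches a circle drawn at 0.118 m height, centred on the dispenser, well below the rod tips. The tall tin is unmoved at (459,232) in the top view. The arm is clear, so I'm handing in.

```bash
python3 -c "
from workcell import ctrl
print(ctrl.finish_job())"
```

```text
the job is handed in; nothing more can be done
None
```

I set the loose bare flat tin on the pile between the four rods, let it go, and pressed it down with the shut fingers. I then moved the arm clear and handed the job in at about 11.4 s of the 38 s allowed; no verdict was reported.

**Last checks**
- **Lid height:** in the scene picture the lid fits a circle drawn at 0.118 m, about 12 mm below the rod tips. That puts the underside at about 0.088 m and the platform about 34 mm down.
- **Position:** the tin looks upright and centred on the dispenser, within a few millimetres.
- **Tall tin:** it stands at the same pixel in the top view as at the start.
- **Robot:** the gripper was clear of the tin and the dispenser when I handed in.

**What disagreed or could not be checked**
- **Pile height:** the tin met the pile about 5 mm lower than the nominal 0.122 m. Either the platform had already sunk a little or my estimate of how the tin sat in the grip was off.
- **Press force:** at the pauses I read, the wrist force was only about -1 N to 0 N. I judged the press by tool height and the pictures, not by force.
- **Grasp force:** the wrist showed about 10 N upward while gripping the tin at the table. I did not find the cause.
- **Top view:** the arm hid the dispenser from the top camera, so the final position rests on the scene camera alone.

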